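# Set the tilting whetstone to its bevel mark and clamp it

### The arm

A 6-joint arm with a two-finger parallel gripper is mounted at the origin on a cart in front of the work surface, level with it; the furniture and walls round the work are solid. World frame = base frame: x ahead of the robot, y to its left, z up, the work surface at z = 0. Lengths are in mm, angles in rad, forces in N, time in s.
With the tool pointing down it reaches from about 350 to 725 mm from the base axis. Payload 4.3 kg.
Tool frame: the origin (TCP) lies at the centre of the arm's flange, where the gripper is bolted on; the fingertips stand 173 mm ahead of it and the grasp point (between the pads) lies 155 mm ahead of it; z points along the fingers, y is the line along which they close (so a half turn about z gives the same grasp; the last joint's range is limited). The gripper opens to 85 mm and grips with 20 to 120 N. Pads are 22 mm wide; open, the fingers measure 114 mm over their backs; the gripper's body (76 mm by 85 mm) begins 54 mm behind the grasp point. The pads swing forward as they close: fully open they stand 13 mm farther back than shut.
Start: joints at [1.187, 0.377, 0.081, 1.274, 0, 1.46], TCP at [155.475, 553.602, 404.729] pointing down, gripper open.
Joint ranges: [-2.72, 2.72], [-0.84, 1.66], [-1.02, 1.22], [-1.77, 2.12], [-1.37, 1.28], [-3.14, 3.14]. Speed limits (rad/s): [2.57, 2.57, 3.14, 3.14, 3.14, 3.14].

### API

Orientations are given as a 3x3 rotation matrix whose columns are the frame's x, y, z axes.
In Python, from station import robot gives the robot as it stands.
- The arm moves only by the shell command python3 -m handwheel 'ROWS' [FORCE]. ROWS is text: rows parted by semicolons, each of 5 numbers parted by spaces: the shift along the tool's x, y, z in cm, then the turn about the tool's z in rad, then the closure in counts, from 0 (fully open) to 255 (shut). In form: x y z twist fingers; .... A call has 1 to 20 rows; each row shifts and turns the commanded pose from where the row before left it, along the tool's axes as they then stand; what a row does not reach is not made up. A row lasts 1/12 s, in which the tool goes at most 41.7 mm and 7.16 degrees, less where a joint would pass 70% of its speed; a pose out of reach is approached as far as the arm can. A call is refused whole if a number of a shift passes 4.17 or a number of a turn 0.125, either way. A call with a gripper value outside its range is refused whole. The fingers move at their own pace and stop on an object; FORCE is the grip in N (left out, the last holds). Time passes only in rows, so rows that do not move let the fingers close. It gives the time, the measured TCP pose, the force, the opening and the grip force at its end, in the units of the state.
- robot.state(): the state, without advancing time (a new reading comes with each control period).
- robot.capture(name): name is "scene" or "top"; returns the picture (420x560x3 uint8, red, green, blue); there is no depth.
- robot.get_calibration(name): a dict with "fovy" (degrees; the focal length in pixels is half the picture's height over the tangent of half this angle, whatever the lens; pixels are square), "cx", "cy" (the principal point, pixels), "k1" (the pictures are not rectified: a ray, as slopes to the right and down, at radius r is drawn at 1 + k1 r^2 times it, then the intrinsics apply), "extrinsics" (4x4, takes a point from camera to world coordinates). Camera axes: x right, y up, looking along -z (the intrinsics and any distortion apply to the point x, -y, -z); pixel columns grow to the right and rows downward; lengths in mm; the calibration is good to about 2 mm. A picture is of the moment at which its call begins. get_calibration takes no time and is no camera call.
- robot.hand_in(): hands the job in; it is judged then, once.
Trained networks look in the newest picture that a camera, given by its name, has taken for a name from the list of things; names that differ only in an ending like _2 or _b are one class to them, and where a whole thing is asked for, a point or a joint stands for the part that bears it (a point fixed in the world has none). Each returns a list of dicts, best first, with "conf" (0 to 1); they miss things now and then, are a little off and sometimes report something else, mostly with a low value. They report only what shows in the picture. A call takes as long as a camera call.
- robot.masks_of(camera, thing): "region" (420x560 bool, what is visible of it) and "point" ([column, row] in pixels, amid what is visible of it).
The state is a dict: "time_s": time; "joint_positions": joint angles; "dq": joint speeds; "joint_efforts": joint torques, N m; "position": TCP position; "eef_rot": TCP orientation; "ft_force": force on the tool from outside, world axes, zero at the start; "wrist_torque": the same for the moment, N m; "grip_width": opening from 0.0 (shut) to 1.0 (fully open); "grip_force": force on a finger pad.
Only numpy, scipy, OpenCV 4.12 (cv2) and the standard library are available. Lean on these libraries where they do the work, as an engineer would, in place of code of your own. Each camera call takes 0.05 s, during which the arm holds its last target. There are 200 camera calls.

### The job

Get the whetstone stand ready for the fish knives: tip the stone until the long mark on its scale (15 degrees, right end down) stands at the pointer, then swing the clamp lever over to the right until the clamp grips firmly, without forcing it. The clamp may have been left half tight, so free it first if the stone will not move. Leave the things around the stand where they are.

Things in the scene. Friction and masses are not known exactly. Their poses are not given: they have to be found in the camera images.
- stand: Fixed whetstone stand; its scale and clamp lever face the robot (its -x side). Grey base plate 150 x 236 mm (x, y), 14 mm high, two cheeks 118 mm high. Origin at the centre of its underside, on the counter; its x points away from the scale (to the back), y to the left along the stone, z up. It does not move.
- cradle (a joint): Tilt of the stone in rad about the hinge along the stand's x, 100 mm above its origin. 0: level; positive: right (-y) end down. Range -0.12 to 0.48; the scale's long mark is 0.262 (15 degrees). With the clamp loose, friction (0.5 N m, 5 to 6 N pressed on a stone end) holds it where it is let go; while the clamp grips it hardly yields to 20 N.
- stone_right (a point): Point on the stone's flat top, on its middle line, 95 mm right of the hinge (the stone is 215 mm long, 64 mm wide on top; its top is 24 mm above the hinge line). Pressing down here raises joint cradle. Moves with the cradle.
- stone_left (a point): The same, 95 mm left of the hinge; pressing down here lowers joint cradle.
- scale_plate: Aluminium half-round scale plate, radius 76 mm, fixed to the front of the cradle and turning with it; origin on the hinge. On its right part lie marks every 5 degrees from 0 to 25, 8 mm long, the one at 15 degrees 26 mm long and thicker. The steel pointer blade stands fixed on the stand at the plate's right rim.
- lever (a joint): Swing of the clamp lever in rad about an axis along the stand's x through lever_pivot. 0: leaning 45 degrees left, at its stop, clamp fully loose; 0.785: upright; 1.57: 45 degrees right, its end stop. Growing tightens. Loose, it moves with 4 to 7 N square to it at the ball and stays where left. It begins to grip somewhere between 0.2 and 1.1, each time differently, and holds itself when tight.
- lever_ball (a point): Centre of the black ball (24 mm diameter) on the end of the 10 mm steel lever rod. It moves on a circle of 95 mm radius about lever_pivot, in the upright plane 109 mm in front of the stand's origin (46 mm in front of the scale plate; up to 4 mm less). Free space around it: fingers reaching down can push it from either side.
- lever_pivot (a point): Point on the lever's turning axis in the plane of the ball; 39 mm left of the stand's middle, 61 mm above the counter. Fixed on the stand. Lever joint value q: the ball lies at 45 degrees minus q to the left of straight up from here.
- washer: Steel thrust washer with its shoe, 30 mm diameter, behind the lever hub; the clamp presses it on the scale plate. Once it grips, the push needed at the ball, square to the lever, grows by 1 to 2 N per 0.1 rad: 9 to 12 N is firm (the clamp then keeps 40 to 150 N on the plate); 14 N and more is forcing it. At the right end stop the push says nothing.
- bowl: Small white bowl, 100 mm wide, 45 mm high, loose, behind the stand; origin under its middle. Leave it.
- bottle: Water bottle, 60 mm wide, 216 mm tall, loose, behind the stand; origin under its middle. Leave it standing.
- shears: Kitchen shears, 206 x 84 x 11 mm, lying right of the stand; origin under the middle. Leave them.
- brush: Wooden scrub brush, 61 x 154 x 46 mm, lying left of the stand; origin under the middle. Leave it.

How it is judged (in metres and radians):
At the end, for the whole second after the job is handed in: The stone stands at the long mark, 15 degrees with its right end down, within 2 degrees (joint cradle 0.227 to 0.297 rad), and the clamp presses on the scale plate with 40 to 150 N by itself (value of joint cradle between 0.227 and 0.297 rad and contact force between washer and scale_plate between 40 and 150 N); the robot touches nothing.
It fails at once if the clamp is forced (over 170 N on the scale plate) (contact force between washer and scale_plate above 170 N).
It fails at once if the bowl, bottle, shears or brush is shifted by more than 30 mm (distance of any of bowl, bottle, shears, brush from where it was at the start of the episode above 0.03 m).
It fails at once if the bottle is tipped over (angle between bottle's own z axis and vertical above 0.5 rad).
It also fails if it takes over 67 s, if anything falls off the work surface, if the arm or the gripper's body presses on something with over 40 N, if the wrist force passes 120 N, or if a joint passes its speed limit or range.

## Working session

There is one attempt and no reset: what is moved stays moved. The work goes in short steps, Python scripts to look and compute and a shell command to move; the robot and the scene stay as the last step left them, time stands still between calls to the robot, and variables do not carry over. Pictures are saved under pics/ and viewed, at most 10 in all, crops included, and the job is handed in when it is done.

```bash
ls; mkdir -p pics
python3 - <<'E'
from station import robot
import cv2,numpy as np
s=robot.state();print({k:np.round(v,3).tolist() for k,v in s.items()})
for c in("scene","top"):
    im=robot.capture(c);cv2.imwrite(f"pics/{c}0.png",im[:,:,::-1])
    k=robot.get_calibration(c);print(c,{a:np.round(b,3).tolist() for a,b in k.items()})
E
```

```text
pics
{'time_s': 0.0, 'joint_positions': [1.187, 0.378, 0.08, 1.274, 0.0, 1.461], 'dq': [-0.002, 0.0, 0.001, 0.001, 0.0, 0.001], 'joint_efforts': [0.002, -46.361, 26.987, 0.021, 0.0, 0.0], 'position': [155.362, 553.314, 403.777], 'eef_rot': [[-0.963, 0.27, -0.001], [0.27, 0.963, -0.002], [0.0, -0.002, -1.0]], 'ft_force': [-0.31, 0.354, 0.168], 'wrist_torque': [0.032, 0.0, -0.01], 'grip_force': 0.0, 'grip_width': 0.997}
scene {'fovy': 57.548, 'cx': 277.242, 'cy': 208.382, 'k1': -0.103, 'extrinsics': [[0.441, 0.687, -0.578, 39.596], [-0.897, 0.349, -0.27, -255.981], [0.017, 0.637, 0.77, 893.115], [0.0, 0.0, 0.0, 1.0]]}
top {'fovy': 46.181, 'cx': 281.657, 'cy': 206.6, 'k1': -0.04, 'extrinsics': [[0.004, 0.982, -0.191, 435.937], [-1.0, 0.002, -0.01, 23.465], [-0.01, 0.191, 0.982, 1166.854], [0.0, 0.0, 0.0, 1.0]]}
```

View pics/scene0.png

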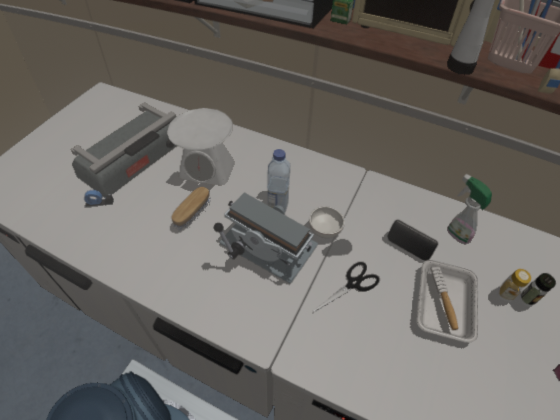

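View pics/top0.png

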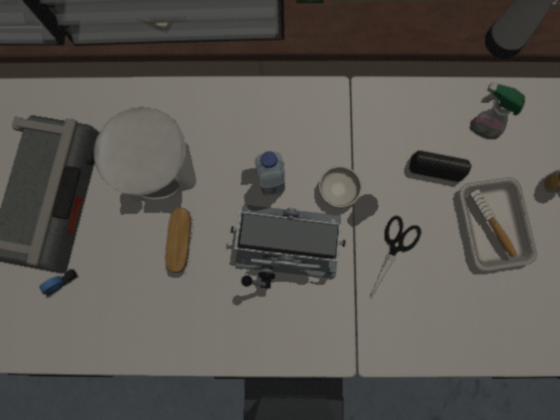

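The scene picture shows the stand at about (265,235), with the lever ball at (218,228). The top picture shows the stand at about (288,240), with the ball at (247,282). I'll crop both for exact features.

Run:
```python
from station import robot
import cv2,numpy as np
a=cv2.imread("pics/scene0.png")[190:280,205:325];b=cv2.imread("pics/top0.png")[200:290,225:355]
r=lambda i,f:cv2.resize(i,None,fx=f,fy=f,interpolation=cv2.INTER_CUBIC)
cv2.imwrite("pics/c1.png",r(a,6));cv2.imwrite("pics/c2.png",r(b,6))
for c in("scene","top"):
  for t in("stone_right","lever_ball","lever","scale_plate","stand"):
    try:
      for d in robot.masks_of(c,t)[:1]:
        m=d["region"];ys,xs=np.nonzero(m);print(c,t,round(d["conf"],2),np.round(d["point"],1),m.sum(),xs.min(),xs.max(),ys.min(),ys.max(),np.round(cv2.boxPoints(cv2.minAreaRect(np.c_[xs,ys].astype(np.float32))),1).tolist())
    except Exception as e: print(c,t,e)
```

```text
scene stone_right 0.59 [266.2 230.9] 3485 224 312 193 261 [[212.3000030517578, 230.89999389648438], [237.5, 187.1999969482422], [318.6000061035156, 234.0], [293.3999938964844, 277.70001220703125]]
scene lever_ball 0.77 [230.  246.5] 353 214 243 223 259 [[206.6999969482422, 231.39999389648438], [218.3000030517578, 220.89999389648438], [244.89999389648438, 250.5], [233.3000030517578, 260.8999938964844]]
scene lever 0.86 [234.5 245. ] 314 214 244 223 258 [[206.8000030517578, 232.8000030517578], [218.10000610351562, 222.0], [245.0, 250.10000610351562], [233.6999969482422, 261.0]]
scene scale_plate 0.78 [260.5 244.9] 792 232 281 228 259 [[225.8000030517578, 239.39999389648438], [235.60000610351562, 221.3000030517578], [283.20001220703125, 247.3000030517578], [273.3999938964844, 265.29998779296875]]
scene stand 0.65 [268.4 238.1] 5203 214 316 193 283 [[204.5, 240.5], [241.89999389648438, 181.6999969482422], [324.0, 234.0], [286.6000061035156, 292.79998779296875]]
top stone_right 0.74 [285.7 235.9] 4416 230 344 211 268 [[226.89999389648438, 261.1000061035156], [232.10000610351562, 208.89999
[... 172 characters left out ...]
6875], [242.5, 268.5], [274.6000061035156, 273.1000061035156], [272.20001220703125, 289.8999938964844]]
top lever 0.72 [261.2 278.2] 340 241 273 272 288 [[240.3000030517578, 285.6000061035156], [242.0, 269.6000061035156], [273.3999938964844, 272.8999938964844], [271.70001220703125, 288.8999938964844]]
top scale_plate 0.85 [285.4 265.2] 330 252 319 259 268 [[251.5, 262.70001220703125], [252.39999389648438, 256.0], [319.29998779296875, 265.0], [318.3999938964844, 271.70001220703125]]
top stand 0.8 [284.1 244.9] 7089 231 344 205 289 [[226.89999389648438, 286.6000061035156], [232.60000610351562, 203.8000030517578], [346.20001220703125, 211.60000610351562], [340.6000061035156, 294.3999938964844]]
```

View pics/c1.png

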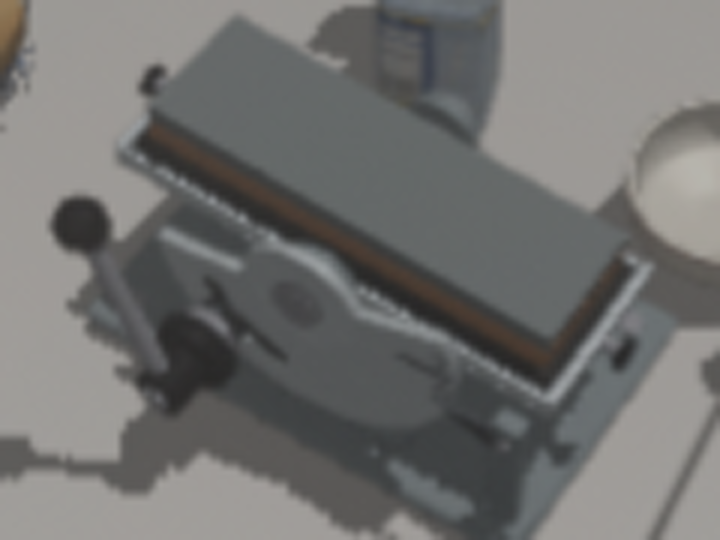

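View pics/c2.png

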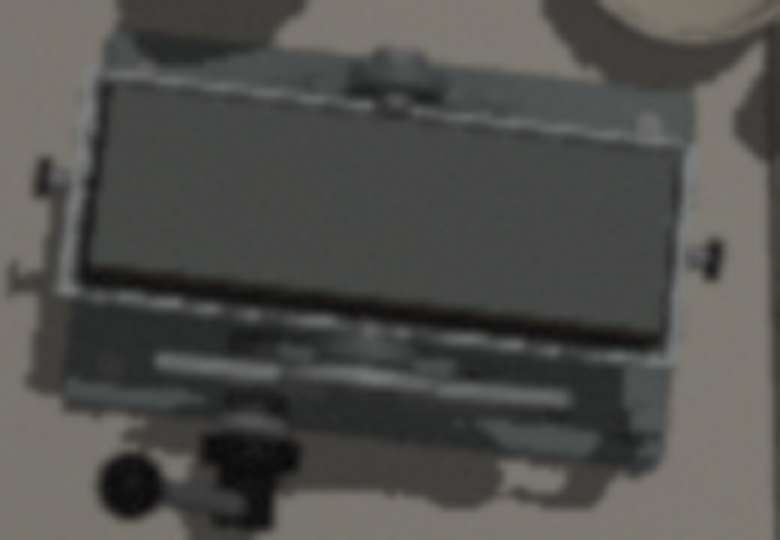

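```bash
cat > h.py <<'E'
from station import robot
import numpy as np
from scipy.optimize import least_squares
def proj(c,P):
    k=robot.get_calibration(c);E=np.array(k["extrinsics"]);p=(np.atleast_2d(P)-E[:3,3])@E[:3,:3]
    s=np.c_[p[:,0],-p[:,1]]/-p[:,2:];f=210/np.tan(np.radians(k["fovy"])/2)
    s=s*(1+k["k1"]*(s**2).sum(1,keepdims=True));return s*f+[k["cx"],k["cy"]]
def Rz(a):return np.array([[np.cos(a),-np.sin(a),0],[np.sin(a),np.cos(a),0],[0,0,1]])
def world(v,L): return np.atleast_2d(L)@Rz(v[2]).T+[v[0],v[1],0]
def tilt(q,L): # hinge-frame; positive: -y down => rot +q about x
    c,s=np.cos(q),np.sin(q);return np.atleast_2d(L)@np.array([[1,0,0],[0,c,-s],[0,s,c]]).T+[0,0,100]
def ball(q):a=np.pi/4-q;return np.array([-109,39+95*np.sin(a),61+95*np.cos(a)])
ST=np.array([[32,107.5,24],[-32,107.5,24],[-32,-107.5,24],[32,-107.5,24]])
BP=np.array([[75,118,14],[-75,118,14],[-75,-118,14],[75,-118,14]])
E
python3 - <<'E'
from h import *
cv=lambda L,o:(np.array(L)+.5)/6-.5+o
s=cv([(238,15),(152,107),(553,338),(628,240),(81,223)],(205,190))
t=cv([(105,83),(88,268),(660,332),(680,147),(131,485),(65,405),(658,470),(692,92)],(225,200))
def f(v):
    S=world(v,tilt(v[3],ST));B=world(v,ball(v[4]));P=world(v,BP)
    return np.r_[proj("scene",np.r_[S,B])-s,proj("top",np.r_[S,B,P[1:]])-t].ravel()
r=least_squares(f,[550,0,0,0,.1],loss="soft_l1");v=r.x
print(np.round(v,4),"\n",f(v).reshape(-1,2).round(1).tolist());np.save("v.npy",v)
for n,p in dict(right=world(v,tilt(v[3],[0,-95,24])),left=world(v,tilt(v[3],[0,95,24])),ball=world(v,ball(v[4])),piv=world(v,[-109,39,61])).items():print(n,p.round(1))
print(np.degrees(v[2]))
E
```

```text
[ 5.790138e+02  2.072580e+01 -1.116000e-01  3.220000e-02  4.116000e-01] 
 [[-2.5, -0.4], [-2.7, -0.4], [1.4, 0.2], [1.8, -1.1], [-0.0, 0.5], [-1.7, 0.1], [-2.9, -1.2], [2.4, -0.0], [1.9, 1.2], [-0.1, 0.4], [-1.4, -0.6], [0.6, 0.2], [0.9, -0.0]]
right [[568.4 -74.4 120.9]]
left [[589.5 114.3 127. ]]
ball [[478.9 106.1 149.4]]
piv [[475.   71.6  61. ]]
-6.3961579959238
```

The crops show the stone corners in both views, with the ball at about (218,227) in scene and (246.5,280.5) in top. The fit gives stand yaw −6.4°, cradle about 0.03 and lever about 0.41. I'll move above the ball with the fingers part-open so they can straddle it.

```bash
python3 -m handwheel '0 0 0 -0.081 120;0 0 0 -0.081 120;-2.07 -2.27 0.17 0 120;-2.07 -2.27 0.17 0 120;-2.07 -2.27 0.17 0 120;-2.07 -2.27 0.17 0 120;-2.07 -2.27 0.17 0 120;-2.07 -2.27 0.17 0 120;-2.07 -2.27 0.17 0 120;-2.07 -2.27 0.17 0 120;-2.07 -2.27 0.17 0 120;-2.07 -2.27 0.17 0 120;-2.07 -2.27 0.17 0 120;-2.07 -2.27 0.17 0 120;-2.07 -2.27 0.17 0 120;-2.07 -2.27 0.17 0 120;-2.07 -2.27 0.17 0 120;-2.07 -2.27 0.17 0 120;-2.07 -2.27 0.17 0 120;-2.07 -2.27 0.17 0 120' 20
python3 - <<'E'
from station import robot
import cv2,numpy as np
s=robot.state();print({k:np.round(s[k],3).tolist() for k in("time_s","position","eef_rot","ft_force","grip_width")})
a=robot.capture("scene")[130:290,160:330,::-1];cv2.imwrite("pics/c3.png",cv2.resize(a,None,fx=3.6,fy=3.6,interpolation=cv2.INTER_CUBIC))
E
```

```text
time_s: 2.27
position: [480.9, 104.6, 374.2]
eef_rot: [[-0.994, 0.112, 0.001], [0.112, 0.994, 0.0], [-0.001, 0.0, -1.0]]
ft_force: [1.2, 1.0, -0.3]
grip_width: 0.533
grip_force: 0.0
{'time_s': 2.267, 'position': [480.861, 104.552, 374.233], 'eef_rot': [[-0.994, 0.112, 0.001], [0.112, 0.994, 0.0], [-0.001, 0.0, -1.0]], 'ft_force': [1.185, 1.024, -0.341], 'grip_width': 0.533}
```

View pics/c3.png

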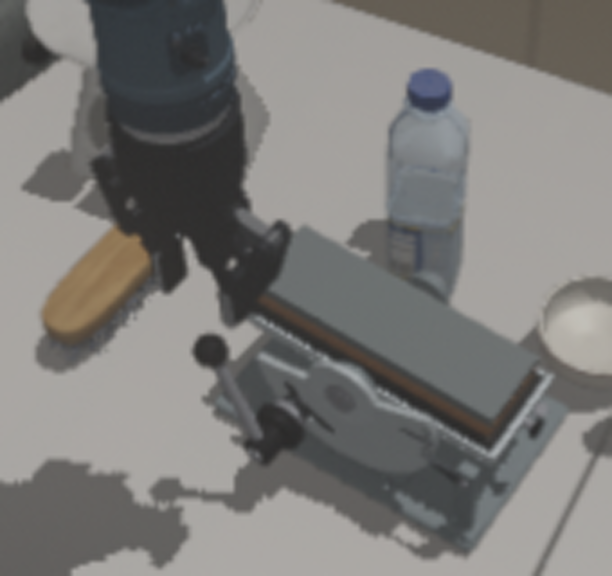

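The picture shows the fingers at (170,280) and (240,310), either side of the ball at (210,350). I'll descend, then push left (+y).

```bash
python3 -m handwheel '0.05 0 1.8 0 120;0.05 0 1.8 0 120;0.05 0 1.7 0 120;0 0 1.7 0 120;0 0 0 0 120' ; echo ---; python3 -m handwheel '0 0.3 0 0 120;0 0.3 0 0 120;0 0 0 0 120';python3 -m handwheel '0 0.3 0 0 120;0 0.3 0 0 120;0 0 0 0 120'; python3 -m handwheel '0 0.3 0.1 0 120;0 0.3 0.1 0 120;0 0 0 0 120'
```

```text
time_s: 2.73
position: [477.0, 106.1, 301.1]
eef_rot: [[-0.994, 0.112, -0.006], [0.112, 0.994, -0.0], [0.006, -0.001, -1.0]]
ft_force: [-0.8, -0.4, -0.8]
grip_width: 0.529
grip_force: 0.0
---
time_s: 2.98
position: [480.1, 112.8, 305.5]
eef_rot: [[-0.994, 0.111, 0.003], [0.111, 0.994, 0.001], [-0.002, 0.001, -1.0]]
ft_force: [0.4, -0.4, 0.7]
grip_width: 0.529
grip_force: 0.0
time_s: 3.23
position: [480.4, 118.2, 304.8]
eef_rot: [[-0.994, 0.111, 0.002], [0.111, 0.994, -0.001], [-0.002, -0.001, -1.0]]
ft_force: [1.1, -2.0, 0.6]
grip_width: 0.529
grip_force: 0.8
time_s: 3.48
position: [481.0, 124.0, 302.4]
eef_rot: [[-0.994, 0.112, 0.001], [0.112, 0.994, -0.001], [-0.001, -0.001, -1.0]]
ft_force: [0.4, -4.8, 3.2]
grip_width: 0.528
grip_force: 2.5
```

```bash
python3 -m handwheel '0 0.4 0.25 0 120;0 0.4 0.25 0 120;0 0 0 0 120';python3 -m handwheel '0 0.4 0.3 0 120;0 0.4 0.3 0 120;0 0 0 0 120'; python3 -m handwheel '0 0.3 0.25 0 120;0 0.3 0.25 0 120;0 0 0 0 120'; python3 -m handwheel '0 0.2 0.2 0 120;0 0 0 0 120'
```

```text
time_s: 3.73
position: [482.0, 132.4, 297.6]
eef_rot: [[-0.994, 0.111, 0.001], [0.111, 0.994, 0.001], [-0.001, 0.001, -1.0]]
ft_force: [-0.8, -2.7, 5.4]
grip_width: 0.531
grip_force: 2.7
time_s: 3.98
position: [482.9, 140.7, 291.6]
eef_rot: [[-0.994, 0.111, 0.002], [0.111, 0.994, 0.002], [-0.001, 0.002, -1.0]]
ft_force: [-0.6, -1.7, 6.5]
grip_width: 0.526
grip_force: 2.6
time_s: 4.23
position: [483.6, 146.0, 287.0]
eef_rot: [[-0.994, 0.111, 0.002], [0.111, 0.994, -0.001], [-0.002, -0.001, -1.0]]
ft_force: [-0.8, -3.7, 10.3]
grip_width: 0.527
grip_force: 5.1
time_s: 4.4
position: [483.8, 147.3, 286.0]
eef_rot: [[-0.994, 0.112, 0.003], [0.112, 0.994, -0.004], [-0.003, -0.004, -1.0]]
ft_force: [-4.7, -8.5, 17.0]
grip_width: 0.528
grip_force: 9.1
```

The lever is at its left stop, so the clamp is free. Now to the right end of the stone, with the fingers shut.

```bash
python3 -m handwheel '0 -0.5 -0.2 0 120;0 -0.5 -0.2 0 120;0 0 -2 0 120;0 0 -2 0 120;0 0 -2 0 120;0 0 -1.5 0 255;-1.35 -2.5 0 0 255;-1.35 -2.5 0 0 255;-1.35 -2.5 0 0 255;-1.35 -2.5 0 0 255;-1.35 -2.5 0 0 255;-1.35 -2.5 0 0 255;-1.35 -2.5 0 0 255;-1.35 -2.5 0 0 255;0 0 0 0 255;0 0 0 0 255' ; python3 -m handwheel '0 0 2 0 255;0 0 2 0 255;0 0 1 0 255;0 0 0 0 255'
```

```text
time_s: 5.73
position: [567.5, -73.8, 362.2]
eef_rot: [[-0.994, 0.114, -0.001], [0.114, 0.993, 0.002], [0.001, 0.002, -1.0]]
ft_force: [0.1, 0.3, 0.0]
grip_width: -0.001
grip_force: 0.0
time_s: 6.07
position: [565.6, -71.4, 310.2]
eef_rot: [[-0.994, 0.11, -0.006], [0.11, 0.994, 0.003], [0.006, 0.002, -1.0]]
ft_force: [-0.2, 0.9, 0.5]
grip_width: 0.002
grip_force: 0.0
```

Now touch off in small steps.

```bash
for i in 1; do python3 -m handwheel '0 0 0.5 0 255;0 0 0.4 0 255;0 0 0 0 255'|grep -E 'pos|ft';python3 -m handwheel '0 0 0.25 0 255;0 0 0 0 255'|grep -E 'pos|ft';python3 -m handwheel '0 0 0.25 0 255;0 0 0 0 255'|grep -E 'pos|ft';python3 -m handwheel '0 0 0.25 0 255;0 0 0 0 255'|grep -E 'pos|ft'; python3 -m handwheel '0 0 0.25 0 255;0 0 0 0 255'|grep -E 'pos|ft'; done
```

```text
position: [567.3, -72.5, 304.1]
ft_force: [-0.8, -0.3, 0.5]
position: [567.4, -72.8, 301.9]
ft_force: [-0.3, -0.9, -0.2]
position: [567.3, -72.9, 299.0]
ft_force: [-0.5, 0.6, 0.9]
position: [567.2, -72.9, 296.2]
ft_force: [0.4, 0.0, 0.4]
position: [567.1, -72.8, 293.6]
ft_force: [0.6, -0.2, -0.3]
```

```bash
python3 -m handwheel '0 0 0.2 0 255;0 0 0 0 255'|grep -E 'pos|ft';python3 -m handwheel '0 0 0.2 0 255;0 0 0 0 255'|grep -E 'pos|ft'; python3 -m handwheel '0 0 0.2 0 255;0 0 0 0 255'|grep -E 'pos|ft';  python3 -m handwheel '0 0 0.2 0 255;0 0 0 0 255'|grep -E 'pos|ft'; python3 -m handwheel '0 0 0.2 0 255;0 0 0 0 255'|grep -E 'pos|ft'
```

```text
position: [567.1, -72.8, 291.7]
ft_force: [0.6, 0.4, 0.8]
position: [567.3, -72.9, 290.2]
ft_force: [-1.2, -0.6, 0.6]
position: [567.3, -73.1, 288.5]
ft_force: [-2.0, -1.2, 4.0]
position: [567.3, -73.2, 286.4]
ft_force: [-1.6, -2.3, 4.7]
position: [567.3, -73.4, 284.4]
ft_force: [-1.5, -3.3, 3.7]
```

```bash
python3 -m handwheel '0 0 0.25 0 255;0 0 0.2 0 255;0 0 0 0 255'|grep -E 'pos|ft';python3 -m handwheel '0 0 0.2 0 255;0 0 0 0 255;0 0 0 0 255'|grep -E 'pos|ft'; python3 -m handwheel '0 -0.3 -2 0 255;0 0 -4 0 255;2 0 -4 0 255;3 0 0 0 255;4 0 0 0 255;4 0 0 0 255;0 0 0 0 255'|grep -E 'pos|ft'
python3 - <<'E'
from station import robot
import cv2,numpy as np
o=[]
for c,(y0,x0) in dict(scene=(190,205),top=(200,225)).items():
    im=robot.capture(c)[:,:,::-1];cv2.imwrite(f"pics/{c}1.png",im)
    o.append(cv2.resize(im[y0:y0+90,x0:x0+125],None,fx=6,fy=6,interpolation=cv2.INTER_CUBIC))
cv2.imwrite("pics/s4.png",o[0]);cv2.imwrite("pics/t4.png",o[1])
E
```

```text
position: [567.2, -73.6, 279.8]
ft_force: [-2.1, -4.4, 3.0]
position: [567.3, -73.7, 277.9]
ft_force: [-2.1, -5.2, 4.3]
position: [430.6, -59.0, 371.9]
ft_force: [-1.1, 0.7, -0.3]
```

View pics/s4.png

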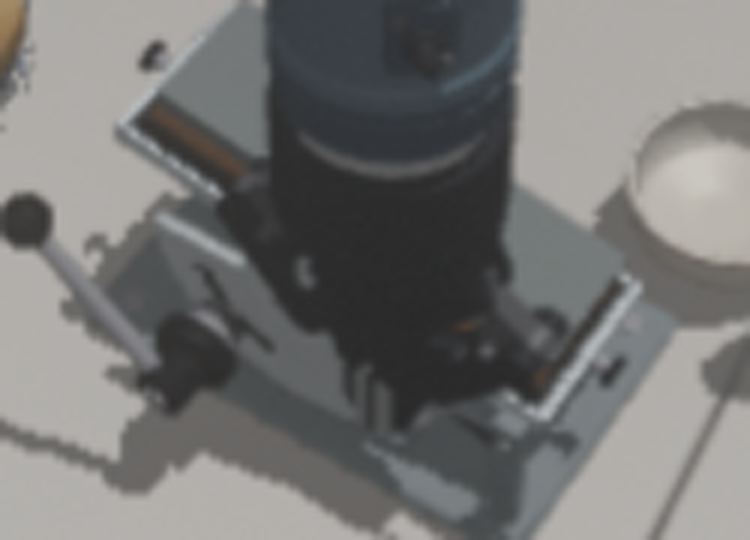

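The arm covers the stone, although the ball does show at its stop at (209,226). I'll park to the left, which is where the lever push starts.

```bash
python3 -m handwheel '-0.26 2.87 0 0 255;-0.26 2.87 0 0 255;-0.26 2.87 0 0 255;-0.26 2.87 0 0 255;-0.26 2.87 0 0 255;-0.26 2.87 0 0 255;-0.26 2.87 0 0 255;-0.26 2.87 0 0 255;-0.26 2.87 0 0 255;0 0 0 0 255'|grep -E 'time|pos|ft'
python3 - <<'E'
from station import robot
import cv2,numpy as np
o=[]
for c,(y0,x0) in dict(scene=(185,210),top=(205,225)).items():
    im=robot.capture(c)[:,:,::-1];cv2.imwrite(f"pics/{c}1.png",im)
    o.append(cv2.resize(im[y0:y0+74,x0:x0+125],None,fx=6,fy=6,interpolation=cv2.INTER_CUBIC)[:, :])
cv2.imwrite("pics/s5.png",o[0]);cv2.imwrite("pics/t5.png",o[1])
E
```

```text
time_s: 9.83
position: [493.5, 197.3, 374.8]
ft_force: [0.0, 0.6, 0.7]
```

View pics/s5.png

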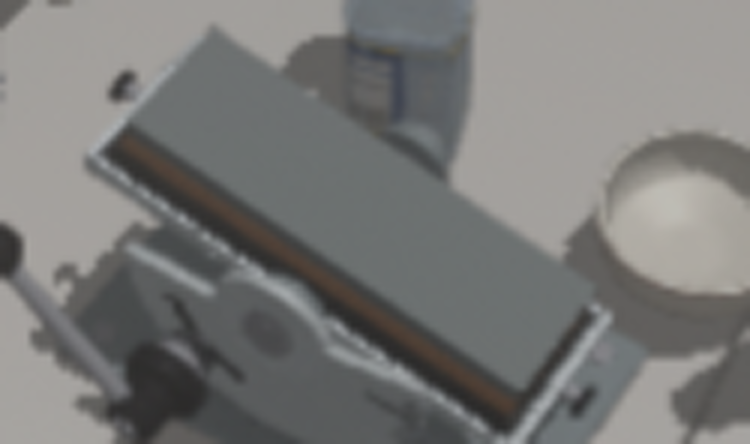

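View pics/t5.png

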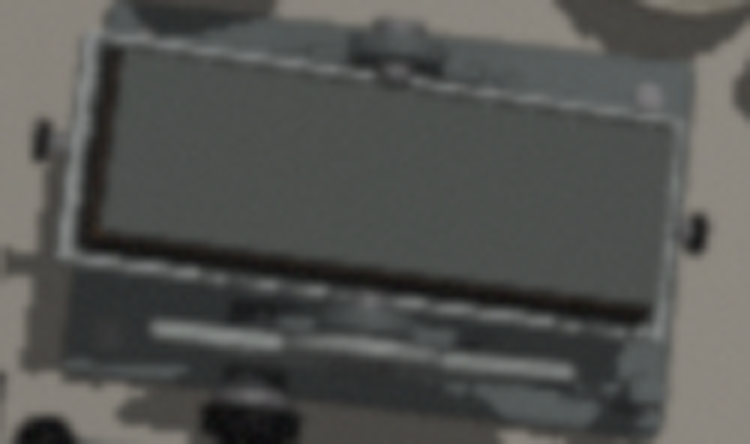

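The pictures show the stone now clearly right-end-down. Its corners are readable in both crops: scene BL (215,28), FL (130,122), FR (518,392), BR (593,298). I'll fit both states jointly.

```bash
cat > fit.py <<'E'
from h import *
cv=lambda L,o:(np.array(L)+.5)/6-.5+o
s0=cv([(238,15),(152,107),(553,338),(628,240)],(205,190)); t0=cv([(105,83),(88,268),(660,332),(680,147)],(225,200))
sb=cv([(81,223)],(205,190));tb=cv([(131,485),(65,405),(658,470),(692,92)],(225,200))
s1=cv([(215,28),(130,122),(518,392),(593,298)],(210,185)); t1=cv([(122,47),(102,235),(648,305),(668,122)],(225,205))
def f(v):
    x=np.array([v[5]/107.5,v[6]/32]);Sx=ST*[v[6]/32,v[5]/107.5,1];bs,bt=v[8:10],v[10:12]
    S0=world(v,tilt(v[3],Sx));S1=world(v,tilt(v[7],Sx));B=world(v,ball(v[4]));P=world(v,BP)
    return np.r_[proj("scene",np.r_[S0,B,S1])-np.r_[s0,sb,s1]+bs,proj("top",np.r_[S0,B,P[1:],S1])-np.r_[t0,tb,t1]+bt,[bs,bt],[[(v[5]-107.5)/5,(v[6]-32)/3]]].ravel()
r=least_squares(f,[579,20,-.11,.03,.4,107,32,.2,0,0,0,0],loss="soft_l1");v=r.x
J=np.linalg.inv(r.jac.T@r.jac)
print(np.round(v,4),"\nsd",np.sqrt(np.diag(J))[[0,1,2,3,4,7]].round(4),"\n",f(v).reshape(-1,2).round(1).tolist());np.save("v.npy",v)
for n,p in dict(right=world(v,tilt(v[7],[0,-95,24])),ball0=world(v,ball(0)),balle=world(v,ball(1.57)),piv=world(v,[-109,39,61])).items():print(n,p.round(1))
E
python3 fit.py
```

```text
[ 5.794416e+02  2.156130e+01 -1.031000e-01  8.750000e-02  4.111000e-01
  1.014651e+02  3.257460e+01  2.458000e-01  2.487000e-01  4.338000e-01
 -1.743000e-01  1.131000e-01] 
sd [1.943  1.9009 0.0067 0.0269 0.0233 0.0268] 
 [[-0.4, -0.3], [-0.6, 0.1], [-0.3, 0.7], [0.1, -1.0], [0.2, 1.1], [0.1, -0.3], [-0.4, -0.2], [0.5, 0.6], [0.8, -1.6], [0.9, 0.1], [-0.0, -0.5], [-0.6, -0.2], [-1.3, 0.6], [-0.3, 0.6], [-1.7, -0.2], [0.3, -0.3], [0.2, -0.6], [0.4, 0.2], [0.0, -0.5], [1.1, 0.0], [0.4, 1.0], [0.2, 0.4], [-0.2, 0.1], [-1.2, 0.2]]
right [[569.4 -75.9 100.2]]
ball0 [[481.9 138.4 128.2]]
balle [[468.1   4.8 128.2]]
piv [[475.   71.6  61. ]]
```

Camera: cradle about 0.246. Touch-off gives 0.21–0.23. I'll settle it by lightly touching both ends, since the height difference gives the tilt directly.

```bash
python3 -m handwheel '-2.6 -1.88 0 0 255;-2.6 -1.88 0 0 255;-2.6 -1.88 0 0 255;-2.6 -1.88 0 0 255;0 0 2.5 0 255;0 0 2 0 255;0 0 0 0 255;0 0 0 0 255'|grep -E 'pos|ft'
p(){ grep -E 'pos|ft'|tr '\n' ' '; echo; }
python3 -m handwheel '0 0 0.2 0 255;0 0 0 0 255;0 0 0 0 255'|p
python3 -m handwheel '0 0 0.2 0 255;0 0 0 0 255;0 0 0 0 255'|p
python3 -m handwheel '0 0 0.2 0 255;0 0 0 0 255;0 0 0 0 255'|p
python3 -m handwheel '0 0 0.2 0 255;0 0 0 0 255;0 0 0 0 255'|p
```

```text
position: [585.8, 105.2, 328.8]
ft_force: [0.1, -0.3, 0.1]
position: [586.5, 106.5, 329.3] ft_force: [0.2, -0.4, -0.8] 
position: [586.1, 106.5, 326.2] ft_force: [0.5, 0.9, 1.1] 
position: [586.0, 106.3, 323.7] ft_force: [-0.8, 0.0, 0.3] 
position: [586.0, 106.3, 321.6] ft_force: [0.2, -0.5, 1.5]
```

```bash
p(){ grep -E 'pos|ft'|tr '\n' ' '; echo; }
python3 -m handwheel '0 0 0.1 0 255;0 0 0 0 255;0 0 0 0 255'|p
python3 -m handwheel '0 0 0.1 0 255;0 0 0 0 255;0 0 0 0 255'|p
python3 -m handwheel '0 0 0.1 0 255;0 0 0 0 255;0 0 0 0 255'|p
```

```text
position: [586.1, 106.3, 320.8] ft_force: [-0.5, -0.3, -0.5] 
position: [586.1, 106.3, 319.8] ft_force: [0.5, -0.5, -0.3] 
position: [586.2, 106.3, 319.1] ft_force: [0.1, 0.4, 1.7]
```

```bash
p(){ grep -E 'pos|ft'|tr '\n' ' '; echo; }
python3 -m handwheel '0 0 0.1 0 255;0 0 0 0 255;0 0 0 0 255'|p
python3 -m handwheel '0 0 0.1 0 255;0 0 0 0 255;0 0 0 0 255'|p
```

```text
position: [586.2, 106.5, 318.4] ft_force: [-0.4, 1.6, 5.5] 
position: [586.2, 106.7, 317.4] ft_force: [-0.8, 2.2, 5.8]
```

Left contact was at TCP z≈318.9 against 277.9 on the right, so the tilt was about 0.223. It is slightly less now. The right end has to go to TCP z≈274.

```bash
p(){ grep -E 'time|pos|ft'|tr '\n' ' '; echo; }
python3 -m handwheel '0 0 -2 0 255;0 -2 0 0 255;0 -3.2 0 0 255;0 -3.2 0 0 255;0 -3.2 0 0 255;0 -3.2 0 0 255;0 -3.2 0 0 255;0 0 0 0 255;0 0 2 0 255;0 0 2 0 255;0 0 1.1 0 255;0 0 0 0 255;0 0 0 0 255'|p
python3 -m handwheel '0 0 0.3 0 255;0 0 0 0 255;0 0 0 0 255'|p
python3 -m handwheel '0 0 0.15 0 255;0 0 0 0 255;0 0 0 0 255'|p
python3 -m handwheel '0 0 0.15 0 255;0 0 0 0 255;0 0 0 0 255'|p
```

```text
time_s: 13.93 position: [565.6, -72.3, 285.0] ft_force: [-0.1, 0.2, 0.8] 
time_s: 14.18 position: [566.5, -72.6, 283.6] ft_force: [-0.4, 0.7, -1.1] 
time_s: 14.43 position: [566.1, -72.6, 281.6] ft_force: [0.3, 0.0, 0.1] 
time_s: 14.68 position: [566.1, -72.6, 279.9] ft_force: [0.4, 0.1, 0.2]
```

```bash
p(){ grep -E 'time|pos|ft'|tr '\n' ' '; echo; }
python3 -m handwheel '0 0 0.1 0 255;0 0 0 0 255;0 0 0 0 255'|p
python3 -m handwheel '0 0 0.1 0 255;0 0 0 0 255;0 0 0 0 255'|p
python3 -m handwheel '0 0 0.2 0 255;0 0 0 0 255;0 0 0 0 255'|p
python3 -m handwheel '0 0 0.2 0 255;0 0 0 0 255;0 0 0 0 255'|p
```

```text
time_s: 14.93 position: [566.1, -72.6, 279.3] ft_force: [-0.0, -0.0, 4.5] 
time_s: 15.18 position: [566.1, -72.7, 278.3] ft_force: [-2.2, 0.1, 5.8] 
time_s: 15.43 position: [566.1, -72.7, 276.1] ft_force: [0.1, -0.7, 4.9] 
time_s: 15.68 position: [566.2, -72.7, 274.0] ft_force: [-1.0, -0.9, 3.5]
```

The stone is set at 15° by touch. Next, lift and place the shut fingers left of the ball.

```bash
p(){ grep -E 'time|pos|ft'|tr '\n' ' '; echo; }
python3 -m handwheel '0 0 -3 0 255;0 0 -3.4 0 255;0 0 -3.4 0 255;1.24 2.65 0 0 255;1.24 2.65 0 0 255;1.24 2.65 0 0 255;1.24 2.65 0 0 255;1.24 2.65 0 0 255;1.24 2.65 0 0 255;1.24 2.65 0 0 255;1.24 2.65 0 0 255;1.24 2.65 0 0 255;0 0 0 0 255;0 0 0 0 255;0 0 0 0 255'|p
python3 -m handwheel '0 0 3 0 255;0 0 3 0 255;0 0 2.7 0 255;0 0 0 0 255;0 0 0 0 255;0 0 0 0 255'|p
```

```text
time_s: 16.93 position: [481.7, 176.7, 371.4] ft_force: [-0.2, 0.0, -0.3] 
time_s: 17.43 position: [482.6, 176.3, 286.1] ft_force: [0.6, 0.7, -0.1]
```

```bash
cat > mon.py <<'E'
from h import *
import sys
v=np.load("v.npy");s=robot.state();off=float(sys.argv[1]) if len(sys.argv)>1 else 24.
p=Rz(v[2]).T@(np.array(s["position"])-[v[0],v[1],0]);F=Rz(v[2]).T@np.array(s["ft_force"])
sn=np.clip((p[1]-off-39)/95,-1,1);a=np.arcsin(sn);q=np.pi/4-a
r=np.array([95*np.sin(a)+12,95*np.cos(a)]) # contact y,z rel pivot
f=-F[1:]  # force on ball
tau=r[1]*-f[0]+r[0]*f[1] # clockwise (to right) torque
print(f"t {s['time_s']:.2f} ys {p[1]:.1f} xs {p[0]:.1f} tip {p[2]-173:.1f} ballz {61+95*np.cos(a):.1f} q {q:.2f} F {F.round(1)} push {tau/95:.1f}")
E
m(){ python3 mon.py 24; }; m
python3 -m handwheel '0 -0.4 -0.2 0 255;0 -0.4 0 0 255;0 0 0 0 255' >/dev/null;m
python3 -m handwheel '0 -0.3 -0.2 0 255;0 0 0 0 255;0 0 0 0 255' >/dev/null;m
python3 -m handwheel '0 -0.3 -0.2 0 255;0 0 0 0 255;0 0 0 0 255' >/dev/null;m
python3 -m handwheel '0 -0.3 -0.2 0 255;0 0 0 0 255;0 0 0 0 255' >/dev/null;m
```

```text
t 17.43 ys 143.9 xs -112.3 tip 113.1 ballz 110.8 q -0.23 F [ 0.5  0.8 -0.1] push 0.5
t 17.68 ys 135.9 xs -112.4 tip 115.5 ballz 121.9 q -0.09 F [-0.5 -0.   0.2] push -0.1
t 17.93 ys 133.3 xs -113.1 tip 116.3 ballz 124.9 q -0.05 F [-0.2 -1.2  0.5] push -1.2
t 18.18 ys 130.8 xs -113.3 tip 117.9 ballz 127.5 q -0.01 F [ 0.5  3.9 -1.2] push 3.7
t 18.43 ys 128.3 xs -113.3 tip 120.1 ballz 130.0 q 0.03 F [-1.   6.3  0.8] push 4.0
```

Contact, with the finger offset about 24 mm. Following the arc now.

```bash
m(){ python3 mon.py 24; }
python3 -m handwheel '0 -0.3 -0.3 0 255;0 -0.3 -0.3 0 255;0 0 0 0 255' >/dev/null;m
python3 -m handwheel '0 -0.3 -0.2 0 255;0 -0.3 -0.2 0 255;0 0 0 0 255' >/dev/null;m
python3 -m handwheel '0 -0.3 -0.2 0 255;0 -0.3 -0.2 0 255;0 0 0 0 255' >/dev/null;m
python3 -m handwheel '0 -0.3 -0.15 0 255;0 -0.3 -0.15 0 255;0 0 0 0 255;0 0 0 0 255' >/dev/null;m
```

```text
t 18.68 ys 122.1 xs -113.3 tip 126.4 ballz 135.4 q 0.11 F [-0.5  5.2 -0.1] push 4.2
t 18.93 ys 116.4 xs -113.4 tip 130.7 ballz 139.6 q 0.19 F [-1.4  7.7  1.8] push 5.1
t 19.18 ys 110.5 xs -113.4 tip 134.9 ballz 143.2 q 0.26 F [-1.7  7.   3.6] push 3.8
t 19.52 ys 105.0 xs -113.4 tip 138.2 ballz 146.2 q 0.33 F [-2.7  9.3  6.5] push 4.7
```

```bash
m(){ python3 mon.py 24; }
python3 -m handwheel '0 -0.3 -0.2 0 255;0 -0.3 -0.2 0 255;0 0 0 0 255' >/dev/null;m
python3 -m handwheel '0 -0.3 -0.15 0 255;0 -0.3 -0.15 0 255;0 0 0 0 255' >/dev/null;m
python3 -m handwheel '0 -0.3 -0.1 0 255;0 -0.3 -0.1 0 255;0 0 0 0 255' >/dev/null;m
python3 -m handwheel '0 -0.3 -0.1 0 255;0 -0.3 -0.1 0 255;0 0 0 0 255;0 0 0 0 255' >/dev/null;m
```

```text
t 19.77 ys 98.6 xs -113.5 tip 142.1 ballz 149.1 q 0.40 F [-2.7  7.2  4.7] push 4.3
t 20.02 ys 92.5 xs -113.5 tip 145.1 ballz 151.3 q 0.47 F [-1.6  8.   5.5] push 5.1
t 20.27 ys 86.6 xs -113.6 tip 147.4 ballz 153.0 q 0.53 F [-2.2  7.5  7.3] push 4.6
t 20.60 ys 80.6 xs -113.6 tip 149.4 ballz 154.4 q 0.60 F [-3.   7.9  8.7] push 5.0
```

```bash
m(){ python3 mon.py 24; }
python3 -m handwheel '0 -0.3 -0.1 0 255;0 -0.3 0 0 255;0 0 0 0 255' >/dev/null;m
python3 -m handwheel '0 -0.3 0 0 255;0 -0.3 0 0 255;0 0 0 0 255' >/dev/null;m
python3 -m handwheel '0 -0.3 0 0 255;0 -0.3 0 0 255;0 0 0 0 255' >/dev/null;m
```

```text
t 20.85 ys 74.6 xs -113.7 tip 150.9 ballz 155.3 q 0.66 F [-4.2  7.9 11.3] push 5.0
t 21.10 ys 68.6 xs -113.4 tip 151.4 ballz 155.8 q 0.73 F [-4.1  8.  13.4] push 5.5
t 21.35 ys 62.4 xs -113.1 tip 151.4 ballz 156.0 q 0.79 F [-2.8  5.8 12.6] push 4.3
```

The vertical force shows the rounded tip riding on the upper side of the ball. Back off, drop 9 mm, and push again.

```bash
m(){ python3 mon.py 24; }
python3 -m handwheel '0 0.8 0 0 255;0 0 0.9 0 255;0 0 0 0 255;0 0 0 0 255' >/dev/null;m
python3 -m handwheel '0 -0.3 0 0 255;0 0 0 0 255;0 0 0 0 255' >/dev/null;m
python3 -m handwheel '0 -0.3 0 0 255;0 0 0 0 255;0 0 0 0 255' >/dev/null;m
python3 -m handwheel '0 -0.2 0 0 255;0 0 0 0 255;0 0 0 0 255' >/dev/null;m
python3 -m handwheel '0 -0.3 0 0 255;0 0 0 0 255;0 0 0 0 255' >/dev/null;m
```

```text
t 21.68 ys 69.1 xs -114.6 tip 138.5 ballz 155.8 q 0.72 F [-0.  -1.5 -0.4] push -1.4
t 21.93 ys 66.1 xs -113.9 tip 139.7 ballz 156.0 q 0.75 F [ 0.3 -0.2 -0.6] push -0.1
t 22.18 ys 63.8 xs -113.9 tip 140.0 ballz 156.0 q 0.78 F [-0.3  5.8 -0.5] push 5.9
t 22.43 ys 61.9 xs -113.9 tip 140.1 ballz 156.0 q 0.80 F [-0.7  5.1  0.5] push 5.0
t 22.68 ys 58.9 xs -113.9 tip 140.3 ballz 155.9 q 0.83 F [-1.   5.1  1.4] push 4.9
```

```bash
m(){ python3 mon.py 24; }
python3 -m handwheel '0 -0.3 0 0 255;0 0 0 0 255' >/dev/null;m
python3 -m handwheel '0 -0.3 0 0 255;0 0 0 0 255' >/dev/null;m
python3 -m handwheel '0 -0.3 0.05 0 255;0 0 0 0 255' >/dev/null;m
python3 -m handwheel '0 -0.3 0.05 0 255;0 0 0 0 255' >/dev/null;m
python3 -m handwheel '0 -0.3 0.05 0 255;0 0 0 0 255' >/dev/null;m
```

```text
t 22.85 ys 55.8 xs -113.9 tip 140.4 ballz 155.7 q 0.86 F [-1.3  5.   2.4] push 4.9
t 23.02 ys 52.8 xs -114.0 tip 140.4 ballz 155.4 q 0.89 F [-2.5  5.4  2.9] push 5.3
t 23.18 ys 49.8 xs -113.9 tip 140.1 ballz 155.1 q 0.93 F [-1.5  5.1  3.2] push 5.1
t 23.35 ys 46.8 xs -113.9 tip 139.6 ballz 154.6 q 0.96 F [-1.7  4.7  4.1] push 4.8
t 23.52 ys 43.7 xs -113.8 tip 139.1 ballz 154.0 q 0.99 F [-0.5  5.6  3.8] push 5.7
```

```bash
m(){ python3 mon.py 24; }
python3 -m handwheel '0 -0.3 0.1 0 255;0 0 0 0 255' >/dev/null;m
python3 -m handwheel '0 -0.3 0.1 0 255;0 0 0 0 255' >/dev/null;m
python3 -m handwheel '0 -0.3 0.15 0 255;0 0 0 0 255' >/dev/null;m
python3 -m handwheel '0 -0.3 0.15 0 255;0 0 0 0 255' >/dev/null;m
```

```text
t 23.68 ys 40.7 xs -113.7 tip 138.1 ballz 153.3 q 1.02 F [-0.3  5.1  3.7] push 5.4
t 23.85 ys 37.7 xs -113.7 tip 137.1 ballz 152.6 q 1.05 F [-0.4  5.   3.6] push 5.4
t 24.02 ys 34.8 xs -113.6 tip 135.7 ballz 151.7 q 1.09 F [0.1 5.  2.7] push 5.3
t 24.18 ys 31.8 xs -113.6 tip 134.3 ballz 150.7 q 1.12 F [-0.3  5.6  3.5] push 6.0
```

```bash
m(){ python3 mon.py 24; }
python3 -m handwheel '0 -0.3 0.05 0 255;0 0 0 0 255' >/dev/null;m
python3 -m handwheel '0 -0.3 0.05 0 255;0 0 0 0 255' >/dev/null;m
python3 -m handwheel '0 -0.3 0.1 0 255;0 0 0 0 255' >/dev/null;m
```

```text
t 24.35 ys 29.0 xs -113.6 tip 133.7 ballz 149.7 q 1.15 F [-1.2  6.9  2. ] push 6.9
t 24.52 ys 26.0 xs -113.6 tip 132.9 ballz 148.5 q 1.19 F [1.7 7.7 1.2] push 7.4
t 24.68 ys 23.0 xs -113.7 tip 131.9 ballz 147.2 q 1.22 F [-0.6  7.5  1.7] push 7.3
```

```bash
m(){ python3 mon.py 24; }
python3 -m handwheel '0 -0.25 -0.1 0 255;0 0 0 0 255' >/dev/null;m
python3 -m handwheel '0 -0.25 0 0 255;0 0 0 0 255' >/dev/null;m
python3 -m handwheel '0 -0.25 0.05 0 255;0 0 0 0 255;0 0 0 0 255' >/dev/null;m
```

```text
t 24.85 ys 20.9 xs -113.9 tip 132.3 ballz 146.2 q 1.24 F [ 1.7  8.5 -2.5] push 6.8
t 25.02 ys 18.5 xs -114.1 tip 131.8 ballz 144.9 q 1.27 F [ 1.2  7.1 -5.1] push 4.5
t 25.27 ys 16.4 xs -114.2 tip 131.3 ballz 143.8 q 1.30 F [ 2.8 10.7 -5.8] push 7.2
```

```bash
m(){ python3 mon.py 24; }
python3 -m handwheel '0 -0.15 0.2 0 255;0 0 0 0 255;0 0 0 0 255' >/dev/null;m
python3 -m handwheel '0 -0.2 0.15 0 255;0 0 0 0 255;0 0 0 0 255' >/dev/null;m
```

```text
t 25.52 ys 14.5 xs -114.2 tip 129.9 ballz 142.7 q 1.32 F [ 0.1  9.5 -0.4] push 8.0
t 25.77 ys 12.4 xs -114.2 tip 128.7 ballz 141.4 q 1.35 F [-0.3  8.9  1.8] push 8.3
```

```bash
m(){ python3 mon.py 24; }
python3 -m handwheel '0 -0.2 0.13 0 255;0 0 0 0 255;0 0 0 0 255' >/dev/null;m
python3 -m handwheel '0 -0.2 0.13 0 255;0 0 0 0 255;0 0 0 0 255' >/dev/null;m
python3 -m handwheel '0 -0.2 0.14 0 255;0 0 0 0 255;0 0 0 0 255' >/dev/null;m
```

```text
t 26.02 ys 10.4 xs -114.2 tip 127.6 ballz 140.1 q 1.37 F [-1.6  7.9  3.1] push 7.9
t 26.27 ys 8.4 xs -114.3 tip 126.4 ballz 138.7 q 1.40 F [-0.7  8.4  4.6] push 9.0
t 26.52 ys 6.4 xs -114.2 tip 125.1 ballz 137.3 q 1.42 F [-0.4  8.5  4.4] push 8.9
```

```bash
m(){ python3 mon.py 24; }
python3 -m handwheel '0 -0.2 0.14 0 255;0 0 0 0 255;0 0 0 0 255' >/dev/null;m
python3 -m handwheel '0 -0.2 0.15 0 255;0 0 0 0 255;0 0 0 0 255' >/dev/null;m
python3 -m handwheel '0 0 0 0 255;0 0 0 0 255' >/dev/null;m
```

```text
t 26.77 ys 4.4 xs -114.2 tip 123.7 ballz 135.8 q 1.45 F [-1.6  9.3  5.3] push 9.9
t 27.02 ys 2.5 xs -114.2 tip 122.3 ballz 134.2 q 1.48 F [-1.8  8.8  5. ] push 9.3
t 27.18 ys 2.5 xs -114.2 tip 122.3 ballz 134.3 q 1.48 F [-0.2  8.   5. ] push 8.7
```

```bash
m(){ python3 mon.py 24; }
python3 -m handwheel '0 -0.2 0.16 0 255;0 0 0 0 255;0 0 0 0 255' >/dev/null;m
python3 -m handwheel '0 -0.15 0.12 0 255;0 0 0 0 255;0 0 0 0 255' >/dev/null;m
python3 -m handwheel '0 0.3 0 0 255;0 0.7 0 0 255;0 1 0 0 255;0 1 -2 0 255;0 0 -4 0 255;0 2 -3 0 255;1 3 0 0 255;1 4 0 0 255;0 3 0 0 255;0 0 0 0 255;0 0 0 0 255' >/dev/null;m
python3 - <<'E'
from station import robot
import cv2
o=[]
for c,(y0,x0) in dict(scene=(180,200),top=(205,225)).items():
    im=robot.capture(c)[:,:,::-1];cv2.imwrite(f"pics/{c}2.png",im)
    o.append(cv2.resize(im[y0:y0+90,x0:x0+130],None,fx=6,fy=6,interpolation=cv2.INTER_CUBIC))
cv2.imwrite("pics/s6.png",o[0])
E
```

```text
t 27.43 ys 0.6 xs -114.1 tip 120.8 ballz 132.6 q 1.50 F [-0.6  9.4  5.4] push 9.9
t 27.68 ys -0.8 xs -114.0 tip 119.6 ballz 131.4 q 1.52 F [-0.8  9.8  4.9] push 9.9
t 28.60 ys 149.6 xs -133.5 tip 208.3 ballz 100.2 q -0.36 F [ 0.  -1.2 -0.4] push -0.1
```

View pics/s6.png

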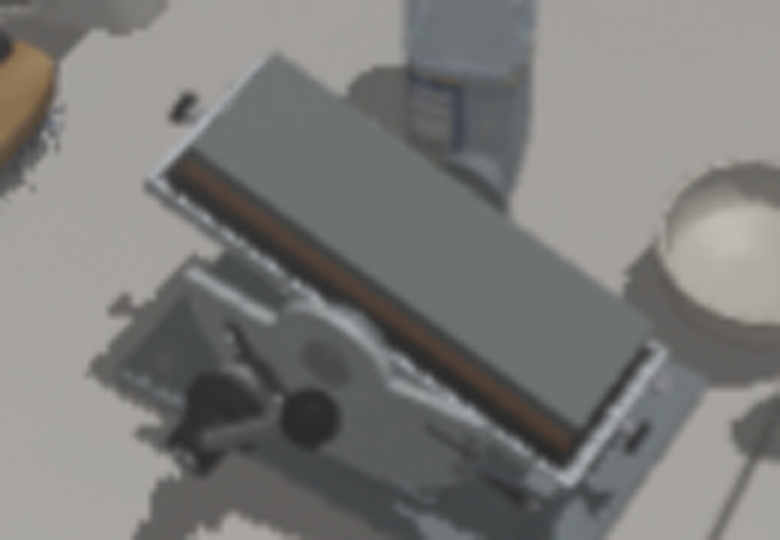

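The picture shows the lever leaning right with its ball at (251,249). The stone's front edge is slightly steeper than in the previous look, which puts the tilt at about 0.26. The robot touches nothing.

```bash
python3 -c "
from station import robot
print(robot.hand_in())"
```

```text
the job is handed in; nothing more can be done
None
```

I set the stone to about 15° right end down (by touch, backed up by the camera) and swung the clamp lever right to a firm push of about 9.9 N. I did not check the bowl, bottle, shears and brush for movement. I handed the job in at about 29 s, and no verdict came back.

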